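Draw the rolling pin out of its storage tube and lay it in the cradle

ROBOT

A 6-joint arm with a two-finger parallel gripper is mounted at the origin on a cart in front of the work surface, level with it; the furniture and walls round the work are solid. World frame = base frame: x ahead of the robot, y to its left, z up, the work surface at z = 0. Lengths are in m, angles in degrees, forces in N, time in s.
With the tool pointing down it reaches from about 0.375 to 0.9 m from the base axis. Payload 3.1 kg.
Tool frame: the origin (TCP) lies on the centre line of the jaws, within the pads' length; the fingertips stand 19 mm ahead of it and the grasp point (between the pads) is the TCP; z points along the fingers, y is the direction in which the jaws open and shut (so a half turn about z gives the same grasp; the last joint's range is limited). The gripper opens to 87 mm and grips with 3 to 60 N. Pads are 19 mm wide; open, the fingers measure 117 mm over their backs; the gripper's body (75 mm by 190 mm) begins 51 mm behind the grasp point.
Start: joints at [-74.685, 30.224, 82.088, -0, 67.689, -10.227], TCP at [0.27, -0.564, 0.242] pointing down, gripper open.
Joint ranges: [-176.69, 176.69], [-43.24, 126.21], [12.49, 139.97], [-82, 262], [0, 151.66], [-163.58, 163.58]. Speed limits (degrees/s): [159.86, 159.86, 180, 180, 180, 180].

INTERFACE

Orientations are given as a 3x3 rotation matrix whose columns are the frame's x, y, z axes.
In Python, from rig import bot gives the robot as it stands.
- The arm moves only by the tool carry_out, never from a script. Its argument "targets" is a list of rows, each a list of 6 numbers: the shift along the tool's x, y, z each as a share of 200 mm, from -1 to 1, then the turn, a rotation vector about the tool's x, y, z each as a share of pi/2 rad, from -1 to 1. In form: [[dx, dy, dz, ax, ay, az], ...]. A call has 1 to 20 rows; each row is the pose to reach, as a shift and turn from the pose measured when the call began, along the tool's axes at that moment; what a row does not reach only later rows make up. A row lasts 1/8 s, in which the tool goes at most 62.5 mm and 10.7 degrees, less where a joint would pass 70% of its speed; a pose out of reach is approached as far as the arm can. A call with a number of a shift or a turn outside -1 to 1 is refused whole. A call with a gripper value outside its range is refused whole. "jaw" is the gripper's target within -1 to 1 (fully open at 1, half-way at 0, shut at -1), set as the call begins (left out, the last holds). The fingers move at their own pace and stop on an object; the grip force is fixed at half the most. Time passes only in rows, so rows that repeat a pose let the fingers close. It gives the time, the measured TCP pose, the force and the opening at its end, in the units of the state.
- bot.read_state(): the state, without advancing time (a new reading comes with each control period).
- bot.capture(name): name is "scene" or "top" or "wrist"; returns the picture (420x560x3 uint8, blue, green, red); there is no depth.
- bot.camera_info(name): a dict with "camera_matrix" (3x3 intrinsics, pixels), "view" (4x4, takes a point from world to camera coordinates); the wrist camera has in their place "mount" (4x4, takes a point from camera to tool coordinates, whose origin is the TCP and whose axes are the flange's). Camera axes: x right, y down, z forward; pixel columns grow to the right and rows downward; lengths in m; the calibration is good to about 2 mm. A picture is of the moment at which its call begins: read the wrist's pose just before it. camera_info takes no time and is no camera call.
- bot.hand_in(): hands the job in, once; it reports no verdict.
The state is a dict: "time_s": time; "joint_positions": joint angles; "qvel": joint speeds; "tau": joint torques, N m; "position": TCP position; "tcp_rot": TCP orientation; "force": force on the tool from outside, world axes, zero at the start; "moment": the same for the moment, N m; "opening": opening from 0.0 (shut) to 1.0 (fully open).
Only numpy, scipy, OpenCV 4.12 (cv2) and the standard library are available. Lean on these libraries where they do the work, as an engineer would, in place of code of your own. Each camera call takes 0.05 s, during which the arm holds its last target.

TASK

Draw the slim wooden rolling pin lengthwise out of its horizontal storage tube and right through the blue wiper collar in front of it; the gap between tube and collar is short, so pull a little at a time and take fresh grips. Then lay the pin gently across both V-rests of the wooden cradle, centred so that it sticks out about equally at both ends, and let go. Do not let it fall on the table, and leave the other things alone.

Things in the scene. Friction and masses are not known exactly. Their poses are not given: they have to be found in the camera images.
- pin_center (a point): Centre of the slim plain wooden rolling pin, a loose round rod 200 mm long, 22 mm in diameter, about 0.1 kg, a thin red band near each end. Its y axis runs along the pin, +y to the end that comes out first. At the start that end stands 42 to 58 mm out of the tube; the rest lies on the bottom of the bore and slides easily (no catch, no spring).
- stand: Fixed storage stand. Origin on the table under the mouth of the aluminium tube; x across, +y along the tube the way the pin is drawn out, z up. The tube (outer diameter 38, bore 28 mm, level, axis 60 mm above the table) runs from its closed end at y = -168 mm to its mouth at y = 0. Wooden foot 80 mm wide, 10 mm thick, from y = -173 to 117 mm.
- tube_mouth (a point): Centre of the tube's open mouth on the bore axis, 60 mm above the table; axes as the stand's. The 80 mm from here to the blue collar is open from above and both sides.
- collar_center (a point): Centre of the blue wiper collar, a sleeve on a post, open at both ends, in line with the tube, 95 mm in front of its mouth (from 80 to 110 mm); outer diameter 45 mm, bore 32 mm; axes as the stand's.
- cradle_seat (a point): Where the pin's centre lies when it rests centred in the fixed wooden cradle, 52 mm above the table; y axis along the lying pin (either way round is right), z up. Two upright V-rests (90 degree notches, 12 mm thick, 75 mm wide, tops 65 mm above the table) stand 81 mm to either side along y, with 150 mm free between them; foot 80 x 200 x 8 mm.
- pastry_brush: Bystander: loose pastry brush, 34x205x14 mm, lying flat; origin under its centre.
- scraper: Bystander: loose orange dough scraper, 34x60x10 mm, flat; origin under its centre.
- timer: Bystander: loose white kitchen timer with red knob, 66 mm wide, 46 mm high; origin under its centre.
- pin: The same rolling pin; origin and axes as pin_center.
- cradle: The same cradle; origin on the table under cradle_seat, same axes.

How it is judged:
By the outcome, as a careful person would: the job done as asked, in the order asked, and still so for the second after the job is handed in, with the robot touching nothing.
It also fails if it takes over 72 s, if anything falls off the work surface, if the arm or the gripper's body presses on something with over 40 N, if the wrist force passes 120 N, or if a joint passes its speed limit or range.

## Working session

There is one attempt and no reset: what is moved stays moved. The work goes in short steps, Python scripts to look and compute and a tool call to move; the robot and the scene stay as the last step left them, time stands still between calls to the robot, and variables do not carry over. Pictures are saved under pics/ and viewed, and the job is handed in when it is done.

Besides the shell and the picture viewer there is one more tool, called after "Request:" by a JSON object that holds its "api" and its "payload". carry_out: Moves the arm, as the interface text tells. Shift numbers are shares of 200 mm and turn numbers shares of pi/2 rad, none past 1 either way. Its arguments: {"type":"object","properties":{"targets":{"type":"array"},"jaw":{"type":"number"}},"required":["targets"]}

```bash
ls; mkdir -p pics; python3 - <<'E'
from rig import bot
import cv2
s=bot.read_state(); print({k:s[k] for k in('time_s','position','tcp_rot','force','opening')})
for n in('scene','top'):
    cv2.imwrite(f'pics/{n}0.png',bot.capture(n)); c=bot.camera_info(n); print(n,c)
print(bot.camera_info('wrist'))
E
```

```text
pics
{'time_s': 0.0, 'position': array([ 0.26930606, -0.56323685,  0.24055912]), 'tcp_rot': array([[ 9.02280862e-01,  4.31148380e-01, -5.66907120e-04],
       [ 4.31148572e-01, -9.02278502e-01,  2.10079981e-03],
       [ 3.94248329e-04, -2.13993266e-03, -9.99997633e-01]]), 'force': array([-0.5658041 ,  0.26561084,  0.38270433]), 'opening': 0.99956261225138}
scene {'camera_matrix': array([[434.8477108 ,   0.        , 276.92467176],
       [  0.        , 434.8477108 , 205.41517745],
       [  0.        ,   0.        ,   1.        ]]), 'view': array([[-0.60338876, -0.79737569,  0.01067793,  0.41517979],
       [-0.5631584 ,  0.41659548, -0.71365315,  0.29563808],
       [ 0.5646013 , -0.43662365, -0.70041785,  0.77284078],
       [ 0.        ,  0.        ,  0.        ,  1.        ]])}
top {'camera_matrix': array([[400.46061318,   0.        , 282.00926274],
       [  0.        , 400.46061318, 209.89832313],
       [  0.        ,   0.        ,   1.        ]]), 'view': array([[ 1.27189124e-01, -9.91878403e-01,  3.99245796e-04,
         7.22853390e-02],
       [-9.65780660e-01, -1.23934302e-01, -2.27833285e-01,
         5.41678575e-01],
       [ 2.26032396e-01,  2.85923322e-02, -9.73700074e-01,
         8.09464604e-01],
       [ 0.00000000e+00,  0.00000000e+00,  0.00000000e+00,
         1.00000000e+00]])}
{'camera_matrix': array([[318.93767843,   0.        , 280.14128803],
       [  0.        , 318.93767843, 206.75661568],
       [  0.        ,   0.        ,   1.        ]]), 'mount': array([[-2.09124054e-04, -9.56605632e-01, -2.91385691e-01,
         8.03734919e-02],
       [ 9.99999934e-01, -2.86719791e-04,  2.23599608e-04,
        -1.74602846e-04],
       [-2.97442689e-04, -2.91385625e-01,  9.56605629e-01,
        -1.43017450e-01],
       [ 0.00000000e+00,  0.00000000e+00,  0.00000000e+00,
         1.00000000e+00]])}
```

View pics/scene0.png

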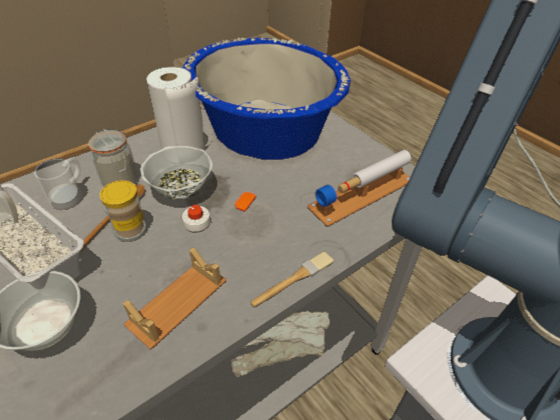

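View pics/top0.png

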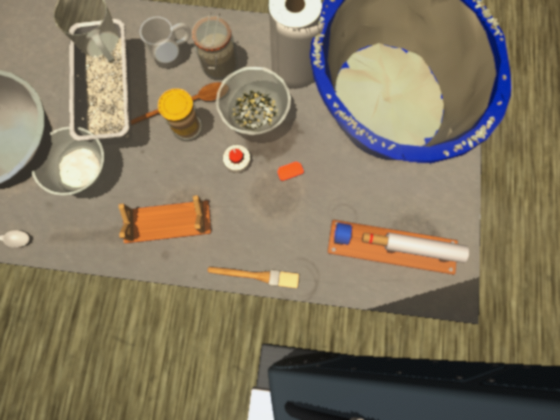

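```bash
cat > h.py <<'E'
import numpy as np, cv2
from rig import bot
def ray(n,uv,z,st=None):
    c=bot.camera_info(n);K=c['camera_matrix']
    if n=='wrist':
        s=st or bot.read_state();T=np.eye(4);T[:3,:3]=s['tcp_rot'];T[:3,3]=s['position'];M=T@c['mount']
    else: M=np.linalg.inv(c['view'])
    uv=np.atleast_2d(uv).astype(float)
    d=np.c_[(uv-K[:2,2])/[K[0,0],K[1,1]],np.ones(len(uv))]@M[:3,:3].T
    o=M[:3,3]; return o+d*((z-o[2])/d[:,2])[:,None]
def proj(n,P,st=None):
    c=bot.camera_info(n);K=c['camera_matrix']
    if n=='wrist':
        s=st or bot.read_state();T=np.eye(4);T[:3,:3]=s['tcp_rot'];T[:3,3]=s['position'];V=np.linalg.inv(T@c['mount'])
    else: V=c['view']
    p=np.atleast_2d(P)@V[:3,:3].T+V[:3,3]; p=p@K.T; return p[:,:2]/p[:,2:]
E
python3 - <<'E'
import cv2,numpy as np
a=cv2.imread('pics/top0.png')
c1=cv2.resize(a[205:285,320:480],None,fx=5,fy=5,interpolation=cv2.INTER_CUBIC)
cv2.imwrite('pics/t_st.png',c1)
c=cv2.resize(a[185:255,105:225],None,fx=6,fy=6,interpolation=cv2.INTER_CUBIC)
cv2.imwrite('pics/t_cr.png',c)
s=cv2.imread('pics/scene0.png')
cv2.imwrite('pics/s_st.png',cv2.resize(s[140:230,300:420],None,fx=6,fy=6,interpolation=cv2.INTER_CUBIC))
cv2.imwrite('pics/s_cr.png',cv2.resize(s[240:350,115:235],None,fx=5,fy=5,interpolation=cv2.INTER_CUBIC))
E
```

```text
(no output)
```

View pics/t_st.png

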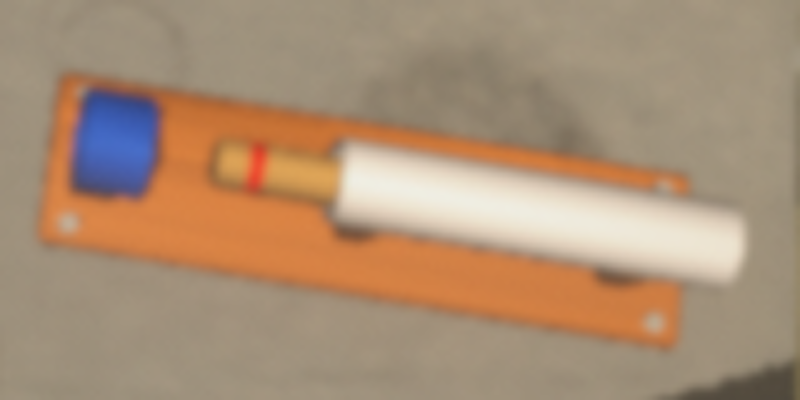

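View pics/t_cr.png

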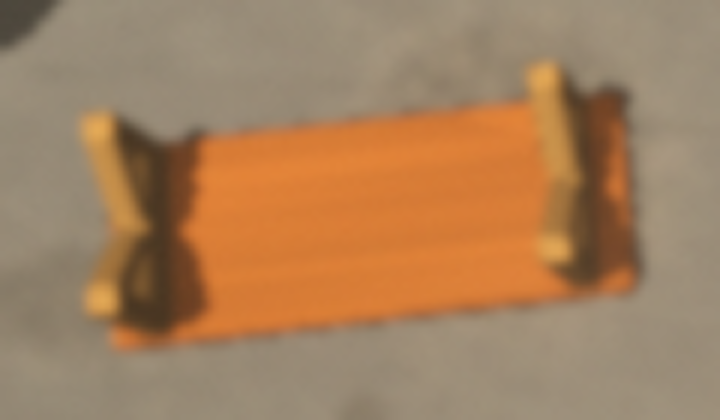

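View pics/s_st.png

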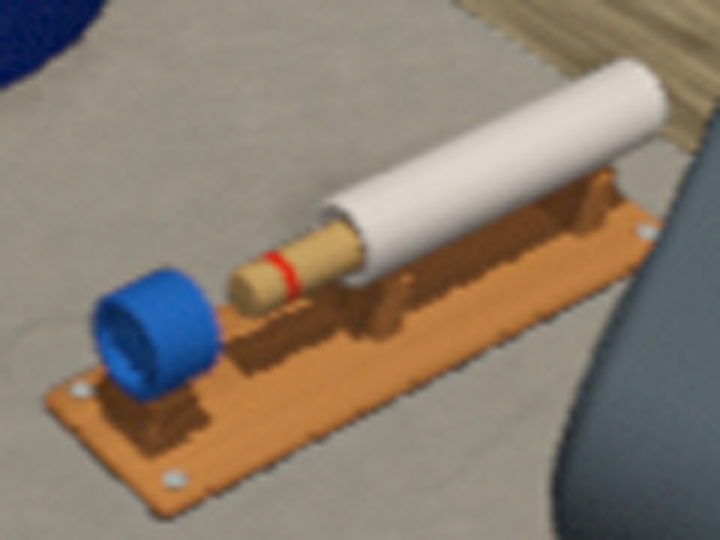

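View pics/s_cr.png

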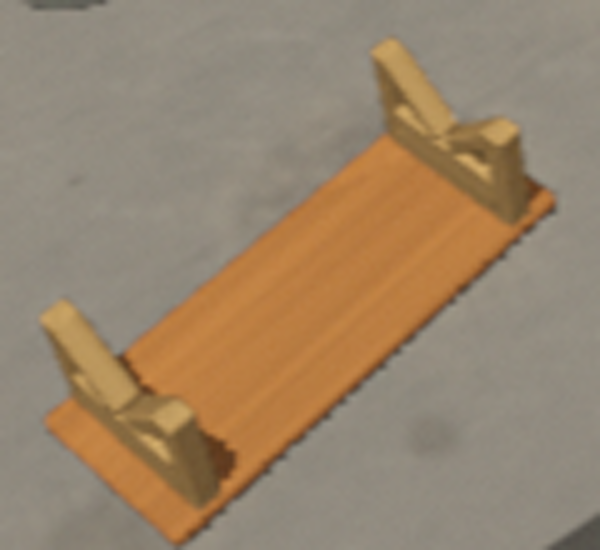

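```bash
python3 - <<'E'
from h import *
np.set_printoptions(precision=4,suppress=True)
def T(l,f,o): return np.array(l,float)/f+o-0.5+0.5/f
t=lambda l:T(l,5,(320,205)); 
print('stand foot top',ray('top',t([(62,75),(42,243),(672,347),(690,178)]),.01))
s=lambda l:T(l,6,(300,140))
print('scene foot',ray('scene',s([(45,400),(165,518)]),.01))
c=lambda l:T(l,6,(105,185)); cs=lambda l:T(l,5,(115,240))
print('cr top',ray('top',c([(115,348),(635,290),(625,92)]),.008))
print('cr scene',ray('scene',cs([(45,420),(180,545),(553,203)]),.008))
# V tops z=.065 corners: outer/inner top faces centres
print('V tops top',ray('top',c([(99,127),(102,300),(545,75),(555,248)]),.065))
print('V tops scene',ray('scene',cs([(57,312),(176,410),(388,50),(500,130)]),.065))
# tube: axis edges at mouth; pin tip top of rod z~.068
print('pin mid at tip, mouth mid',ray('top',t([(215,162),(258,167)]),.057), ray('top',t([(337,185),(743,245)]),.060))
E
```

```text
stand foot top [[ 0.5322  0.0252  0.01  ]
 [ 0.454   0.0265  0.01  ]
 [ 0.4435 -0.2568  0.01  ]
 [ 0.5209 -0.2626  0.01  ]]
scene foot [[0.5297 0.0284 0.01  ]
 [0.4523 0.0329 0.01  ]]
cr top [[0.4192 0.4894 0.008 ]
 [0.4663 0.2977 0.008 ]
 [0.5427 0.3146 0.008 ]]
cr scene [[0.4949 0.5105 0.008 ]
 [0.4178 0.4919 0.008 ]
 [0.4648 0.3029 0.008 ]]
V tops top [[0.4921 0.489  0.065 ]
 [0.43   0.4741 0.065 ]
 [0.5319 0.3321 0.065 ]
 [0.4692 0.3172 0.065 ]]
V tops scene [[0.4944 0.492  0.065 ]
 [0.4316 0.4749 0.065 ]
 [0.5313 0.3348 0.065 ]
 [0.4694 0.3196 0.065 ]]
pin mid at tip, mouth mid [[ 0.4919 -0.0393  0.057 ]
 [ 0.4921 -0.0579  0.057 ]] [[ 0.4881 -0.0915  0.06  ]
 [ 0.4843 -0.2648  0.06  ]]
```

```bash
cat >> h.py <<'E'
from scipy.spatial.transform import Rotation as Ro
np.set_printoptions(precision=4,suppress=True)
AX=np.array([0.0365,0.9993]); MOUTH=np.array([0.4881,-0.0895])
SEAT=np.array([0.4815,0.4045]); CAX=np.array([-0.0395,0.157])/np.hypot(.0395,.157)
def goal(xy,z,ax=AX):
    x=np.array([ax[0],ax[1],0.]);zz=np.array([0,0,-1.]);R=np.c_[x,np.cross(zz,x),zz]
    s=bot.read_state();R0=s['tcp_rot']
    d=R0.T@(np.array([*xy,z])-s['position'])/.2
    r=Ro.from_matrix(R0.T@R).as_rotvec()/(np.pi/2)
    print('t',s['time_s'],'pos',s['position'],'F',s['force'],'op',round(s['opening'],3));print('shares',np.r_[d,r])
def along(y,x=0): return MOUTH+AX*y+np.array([AX[1],-AX[0]])*x
E
python3 - <<'E'
from h import *
goal(along(25),.2) if 0 else goal(along(.025),.2)
E
```

```text
t 0.1 pos [ 0.2693 -0.5633  0.2407] F [-0.3809 -0.4066 -0.4193] op 0.998
shares [ 2.0662 -1.7764  0.2075 -0.0009 -0.0008 -0.693 ]
```

Request:
{"api": "carry_out", "payload": {"targets": [[0.15,-0.13,0,0,0,-0.05],[0.3,-0.26,0,0,0,-0.1],[0.45,-0.39,0,0,0,-0.15],[0.6,-0.52,0,0,0,-0.2],[0.75,-0.65,0,0,0,-0.25],[0.88,-0.77,0,0,0,-0.3],[1,-0.88,0,0,0,-0.35],[1,-0.88,0,0,0,-0.35]]}}

```text
time_s: 1.1
position: [0.374, -0.3159, 0.2408]
tcp_rot: [[0.542, 0.841, -0.002], [0.841, -0.542, 0.004], [0.002, -0.003, -1.0]]
force: [-0.5, -0.1, 0.8]
opening: 0.998
```

```bash
python3 - <<'E'
from h import *
goal(along(.025),.2)
E
```

```text
t 1.1 pos [ 0.374  -0.3159  0.2408] F [-0.5408 -0.1287  0.7505] op 0.998
shares [ 1.3676 -0.1963  0.2074 -0.0017 -0.0019 -0.3411]
```

Request:
{"api": "carry_out", "payload": {"targets": [[0.15,-0.02,0.03,0,0,-0.05],[0.3,-0.04,0.05,0,0,-0.1],[0.45,-0.06,0.08,0,0,-0.15],[0.6,-0.08,0.1,0,0,-0.2],[0.75,-0.1,0.12,0,0,-0.25],[0.88,-0.12,0.12,0,0,-0.3],[1,-0.14,0.12,0,0,-0.34],[1,-0.14,0.12,0,0,-0.34]]}}

```text
time_s: 2.1
position: [0.4592, -0.1325, 0.2171]
tcp_rot: [[0.038, 0.999, -0.002], [0.999, -0.038, 0.003], [0.003, -0.002, -1.0]]
force: [-0.2, 0.5, -0.4]
opening: 0.997
```

```bash
python3 - <<'E'
from h import *
st=bot.read_state()
cv2.imwrite('pics/w1.png',bot.capture('wrist'))
goal(along(.025),.2)
print(proj('wrist',[[*along(0),.06],[*along(.05),.057],[*along(.095),.06]],st))
E
```

```text
t 2.15 pos [ 0.459  -0.1332  0.2172] F [-0.39    0.4797  0.2057] op 1.0
shares [ 0.3486  0.1367  0.0865 -0.0011 -0.0017 -0.0013]
[[309.5569 150.8132]
 [310.682   94.2789]
 [312.402   37.9112]]
```

View pics/w1.png

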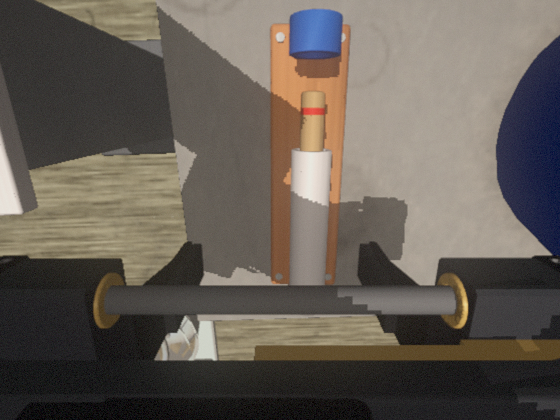

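```bash
python3 - <<'E'
from h import *
im=cv2.imread('pics/w1.png');h=cv2.cvtColor(im,cv2.COLOR_BGR2HSV)
cv2.imwrite('pics/w1c.png',cv2.resize(im[0:170,250:370],None,fx=3.5,fy=3.5,interpolation=cv2.INTER_CUBIC))
red=cv2.inRange(h,(0,200,150),(4,255,255))+cv2.inRange(h,(175,180,120),(180,255,255)); red[200:]=0
ys,xs=np.nonzero(red);print('red',xs.min(),xs.max(),ys.min(),ys.max(),xs.mean(),ys.mean())
bl=cv2.inRange(h,(105,120,90),(125,255,255)); bl[:,400:]=0;bl[100:]=0
for r in range(10,60,8):
  x=np.nonzero(bl[r])[0]; print(r,x.min() if len(x) else 0,x.max() if len(x) else 0)
ss=im.astype(int)
for r in (170,190): 
  g=np.nonzero(h[r,280:345,1]<60)[0]+280; print('tube',r,g.min(),g.max())
for r in (95,105,120,135,145):
  print('pin',r,[tuple(h[r,c]) for c in (299,301,302,324,325,326)])
st={'tcp_rot':bot.read_state()['tcp_rot'],'position':bot.read_state()['position']}
print(ray('wrist',[(313,111)],.065,st),ray('wrist',[(313,92)],.057,st),ray('wrist',[(311,148)],.074,st),ray('wrist',[(316,35)],.075,st))
E
```

```text
Traceback (most recent call last):
ValueError: zero-size array to reduction operation minimum which has no identity
```

View pics/w1c.png

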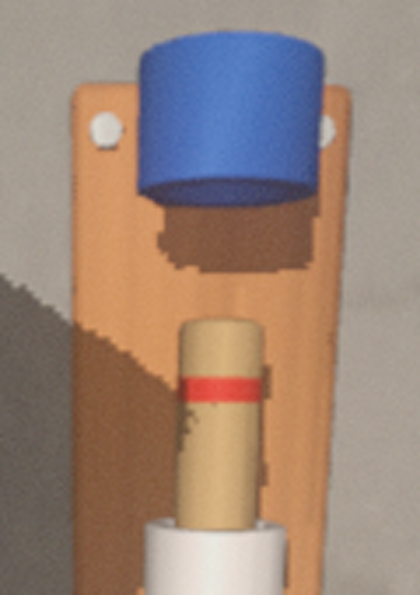

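```bash
python3 - <<'E'
from h import *
f=lambda u,v:(u/3.5+250-.36,v/3.5-.36)
for n,p,z in [('pin tip top',f(221,320),.064),('pin at mouth',f(215,525),.066),('band',f(220.5,389),.066),('tube mouth ctr top',f(214,525),.074),('collar rear bottomedge ctr',f(228.5,195),.062),('collar far top ctr',f(232,38),.075),('foot L',f(76,200),.01),('foot R',f(347,200),.01),('foot FL',f(75,88),.01),('foot FR',f(351,88),.01)]:
  P=ray('wrist',[p],z)[0]; q=P[:2]-MOUTH; print(n,P,'along %.1f lat %.1f'%(1e3*q@AX,1e3*(q@[AX[1],-AX[0]])))
E
```

```text
pin tip top [ 0.4911 -0.038   0.064 ] along 51.5 lat 1.1
pin at mouth [ 0.4889 -0.0885  0.066 ] along 1.0 lat 0.7
band [ 0.4906 -0.0545  0.066 ] along 35.0 lat 1.2
tube mouth ctr top [ 0.4879 -0.0876  0.074 ] along 1.9 lat -0.3
collar rear bottomedge ctr [ 0.4934 -0.0093  0.062 ] along 80.4 lat 2.3
collar far top ctr [0.493  0.0211 0.075 ] along 110.7 lat 0.9
foot L [ 0.455  -0.0012  0.01  ] along 87.0 lat -36.3
foot R [ 0.5327 -0.0042  0.01  ] along 86.8 lat 41.5
foot FL [0.4561 0.0274 0.01  ] along 115.7 lat -36.3
foot FR [0.5332 0.0244 0.01  ] along 115.5 lat 40.9
```

```bash
sed -i 's/MOUTH=np.array(.*)$/MOUTH=np.array([0.4889,-0.0892])/' h.py; python3 - <<'E'
from h import *
goal(along(.018),.058)
E
```

```text
t 2.15 pos [ 0.459  -0.1332  0.2172] F [-0.39    0.4797  0.2057] op 1.0
shares [ 0.3133  0.1419  0.7964 -0.0011 -0.0017 -0.0013]
```

Request:
{"api": "carry_out", "payload": {"targets": [[0.11,0.05,0,0,0,0],[0.22,0.1,0.05,0,0,0],[0.313,0.142,0.15,0,0,0],[0.313,0.142,0.3,0,0,0],[0.313,0.142,0.45,0,0,0],[0.313,0.142,0.6,0,0,0],[0.313,0.142,0.7,0,0,0],[0.313,0.142,0.77,0,0,0],[0.313,0.142,0.796,0,0,0],[0.313,0.142,0.796,0,0,0]], "jaw": 0.5}}

```text
time_s: 3.4
position: [0.4897, -0.0717, 0.0581]
tcp_rot: [[0.039, 0.999, -0.001], [0.999, -0.039, 0.003], [0.003, -0.001, -1.0]]
force: [0.6, -0.0, 0.0]
opening: 0.751
```

```bash
python3 - <<'E'
from h import *
cv2.imwrite('pics/w2.png',bot.capture('wrist'))
cv2.imwrite('pics/s2.png',cv2.resize(bot.capture('scene')[120:240,280:440],None,fx=4,fy=4))
goal(along(.018),.058)
E
```

```text
t 3.5 pos [ 0.49   -0.0716  0.0587] F [-0.4761  0.5389 -0.9093] op 0.752
shares [ 0.0018 -0.0025  0.0033 -0.0003 -0.0014 -0.0014]
```

View pics/w2.png

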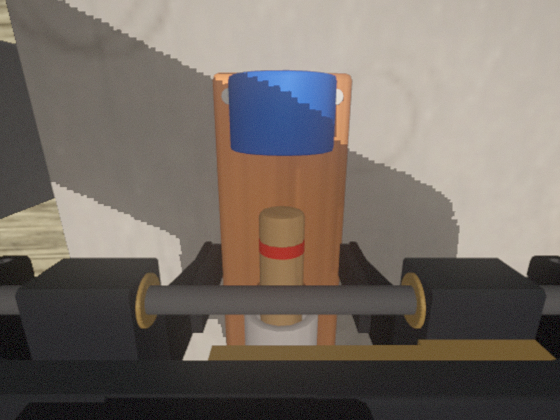

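View pics/s2.png

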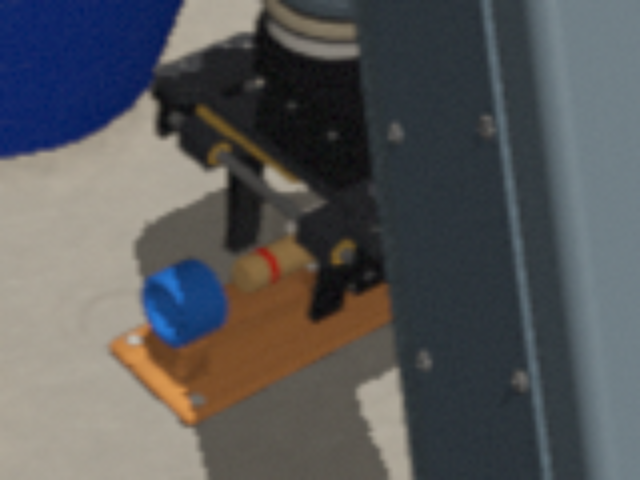

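Request:
{"api": "carry_out", "payload": {"targets": [[0,0,0,0,0,0],[0,0,0,0,0,0],[0,0,0,0,0,0],[0,0,0,0,0,0],[0,0,0,0,0,0]], "jaw": -1}}

```text
time_s: 4.12
position: [0.49, -0.0716, 0.0587]
tcp_rot: [[0.039, 0.999, -0.0], [0.999, -0.039, 0.002], [0.002, -0.0, -1.0]]
force: [-0.6, 1.0, 0.6]
opening: 0.265
```

Request:
{"api": "carry_out", "payload": {"targets": [[0.03,0,-0.004,0,0,0],[0.06,0,-0.006,0,0,0],[0.1,0,-0.006,0,0,0],[0.14,0,-0.006,0,0,0],[0.18,0,-0.006,0,0,0],[0.21,0,-0.006,0,0,0],[0.23,0,-0.006,0,0,0],[0.23,0,-0.006,0,0,0]]}}

```text
time_s: 5.12
position: [0.4918, -0.0253, 0.06]
tcp_rot: [[0.038, 0.999, -0.0], [0.999, -0.038, 0.002], [0.002, -0.001, -1.0]]
force: [0.1, -0.5, -0.4]
opening: 0.247
```

```bash
python3 - <<'E'
from h import *
cv2.imwrite('pics/w3.png',bot.capture('wrist'))
goal(along(.018),.058)
E
```

```text
t 5.175 pos [ 0.4919 -0.0255  0.06  ] F [ 0.2624 -0.4836 -0.8745] op 0.245
shares [-0.2287 -0.0027  0.0094 -0.0002 -0.0014 -0.0013]
```

View pics/w3.png

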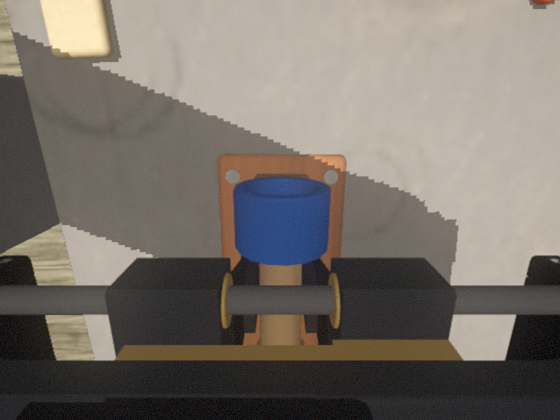

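Request:
{"api": "carry_out", "payload": {"targets": [[0,0,0.003,0,0,0],[0,0,0.006,0,0,0],[0,0,0.006,0,0,0],[-0.05,0,0.006,0,0,0],[-0.12,-0.002,0.006,0,0,0],[-0.19,-0.002,0.006,0,0,0],[-0.229,-0.003,0.006,0,0,0],[-0.229,-0.003,0.006,0,0,0]], "jaw": -0.2}}

```text
time_s: 6.18
position: [0.4895, -0.0722, 0.0587]
tcp_rot: [[0.04, 0.999, -0.0], [0.999, -0.04, 0.002], [0.002, -0.0, -1.0]]
force: [0.4, -0.3, 0.3]
opening: 0.399
```

Request:
{"api": "carry_out", "payload": {"targets": [[0,0,0,0,0,0],[0,0,0,0,0,0],[0,0,0,0,0,0],[0,0,-0.003,0,0,0],[0.03,0,-0.005,0,0,0],[0.06,0,-0.006,0,0,0],[0.1,0,-0.006,0,0,0],[0.14,0,-0.006,0,0,0],[0.18,0,-0.006,0,0,0],[0.21,0,-0.006,0,0,0],[0.23,0,-0.006,0,0,0],[0.23,0,-0.006,0,0,0]], "jaw": -1}}

```text
time_s: 7.68
position: [0.4913, -0.026, 0.06]
tcp_rot: [[0.04, 0.999, -0.0], [0.999, -0.04, 0.002], [0.002, -0.0, -1.0]]
force: [-0.5, -0.4, -0.7]
opening: 0.241
```

```bash
python3 - <<'E'
from h import *
cv2.imwrite('pics/w4.png',bot.capture('wrist'))
goal(along(.018),.058)
E
```

```text
t 7.725 pos [ 0.4914 -0.0262  0.06  ] F [ 0.8215  0.1471 -0.462 ] op 0.246
shares [-0.2253 -0.0003  0.0094 -0.0001 -0.0013 -0.0022]
```

View pics/w4.png

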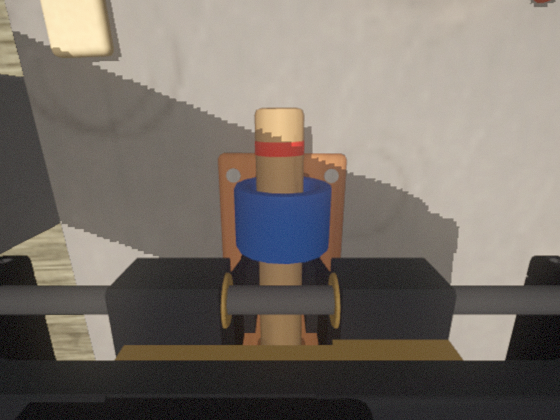

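```bash
python3 - <<'E'
from h import *
for p,z in [((280,108),.062),((280,148),.07)]:
  P=ray('wrist',[p],z)[0]; q=P[:2]-MOUTH; print(P,1e3*q@AX,1e3*(q@[AX[1],-AX[0]]))
E
```

```text
[0.4947 0.0548 0.062 ] 144.11178731736308 0.5104406134797473
[0.494 0.039 0.07 ] 128.27338942657352 0.4529046332530109
```

Request:
{"api": "carry_out", "payload": {"targets": [[0,0,0.003,0,0,0],[0,0,0.006,0,0,0],[0,0,0.006,0,0,0],[-0.05,0,0.006,0,0,0],[-0.11,0,0.006,0,0,0],[-0.17,0,0.006,0,0,0],[-0.2,0,0.006,0,0,0],[-0.2,0,0.006,0,0,0]], "jaw": -0.2}}

```text
time_s: 8.72
position: [0.4898, -0.0669, 0.0587]
tcp_rot: [[0.041, 0.999, 0.0], [0.999, -0.041, 0.002], [0.002, -0.0, -1.0]]
force: [-0.4, 0.9, 0.3]
opening: 0.401
```

Request:
{"api": "carry_out", "payload": {"targets": [[0,0,0,0,0,0],[0,0,0,0,0,0],[0,0,0,0,0,0],[0,0,-0.003,0,0,0],[0.03,0,-0.005,0,0,0],[0.06,0,-0.006,0,0,0],[0.1,0,-0.006,0,0,0],[0.14,0,-0.006,0,0,0],[0.17,0,-0.006,0,0,0],[0.19,0,-0.006,0,0,0],[0.2,0,-0.004,0,0,0],[0.2,0,0,0,0,0]], "jaw": -1}}

```text
time_s: 10.22
position: [0.4916, -0.0269, 0.0587]
tcp_rot: [[0.041, 0.999, 0.0], [0.999, -0.041, 0.002], [0.002, 0.0, -1.0]]
force: [0.1, -0.2, -0.8]
opening: 0.243
```

```bash
python3 - <<'E'
from h import *
cv2.imwrite('pics/w5.png',bot.capture('wrist'))
goal(along(.128),.058)
E
```

```text
t 10.275 pos [ 0.4915 -0.027   0.0586] F [ 0.3109 -0.18   -0.3385] op 0.243
shares [ 0.3287 -0.0034  0.0039 -0.     -0.0013 -0.0031]
```

View pics/w5.png

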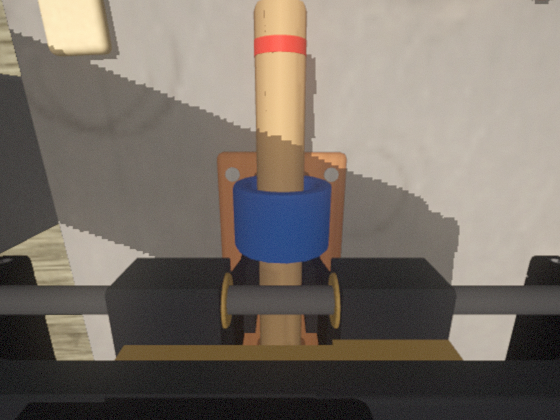

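Request:
{"api": "carry_out", "payload": {"targets": [[0,0,0.002,0,0,0],[0,0,0.004,0,0,0],[0,0,0.004,0,0,0],[0,0,-0.06,0,0,0],[0,0,-0.17,0,0,0],[0,0,-0.28,0,0,0],[0,0,-0.36,0,0,0],[0.06,0,-0.4,0,0,0],[0.15,0,-0.4,0,0,0],[0.25,0,-0.4,0,0,0],[0.325,-0.002,-0.4,0,0,0],[0.325,-0.002,-0.4,0,0,0]], "jaw": 0.3}}

```text
time_s: 11.78
position: [0.4932, 0.0394, 0.1383]
tcp_rot: [[0.039, 0.999, -0.001], [0.999, -0.039, 0.002], [0.002, -0.001, -1.0]]
force: [-1.3, -0.5, -1.3]
opening: 0.653
```

```bash
python3 - <<'E'
from h import *
cv2.imwrite('pics/s6.png',cv2.resize(bot.capture('scene')[120:260,240:430],None,fx=4,fy=4))
cv2.imwrite('pics/w6.png',bot.capture('wrist'))
goal(along(.127),.056)
E
```

```text
t 11.875 pos [0.4937 0.0381 0.1385] F [ 0.1969 -0.4961  0.4402] op 0.653
shares [-0.0026 -0.0004  0.4124 -0.0004 -0.0012 -0.0025]
```

View pics/s6.png

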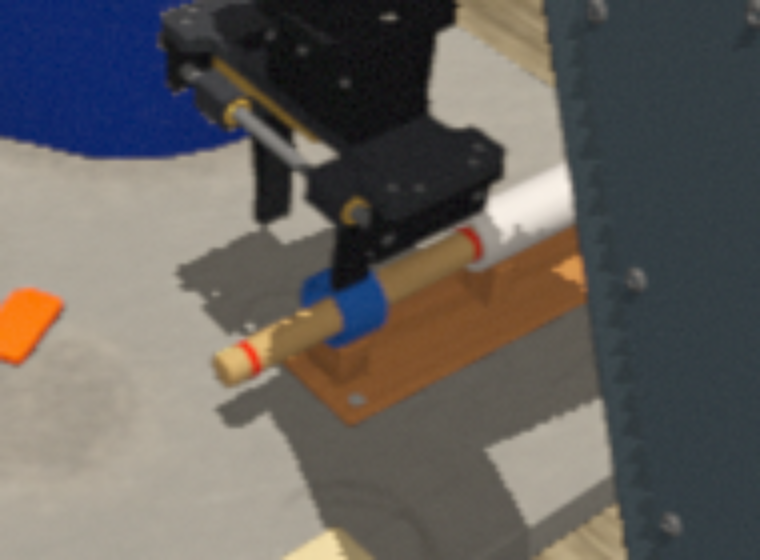

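View pics/w6.png

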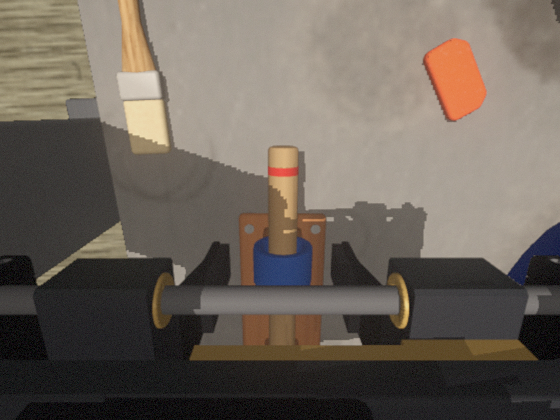

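Request:
{"api": "carry_out", "payload": {"targets": [[0,0,0.1,0,0,0],[0,0,0.2,0,0,0],[0,0,0.3,0,0,0],[0,0,0.37,0,0,0],[0,0,0.4,0,0,0],[0,0,0.412,0,0,0],[0,0,0.412,0,0,0]]}}

```text
time_s: 12.75
position: [0.4939, 0.0382, 0.0563]
tcp_rot: [[0.04, 0.999, 0.0], [0.999, -0.04, 0.002], [0.002, 0.0, -1.0]]
force: [0.1, -0.3, 0.0]
opening: 0.647
```

Request:
{"api": "carry_out", "payload": {"targets": [[0,0,0,0,0,0],[0,0,0,0,0,0],[0,0,0,0,0,0],[0,0,0,0,0,0],[0,0,0,0,0,0],[0,0,0,0,0,0]], "jaw": -1}}

```text
time_s: 13.5
position: [0.4943, 0.0381, 0.0565]
tcp_rot: [[0.04, 0.999, 0.001], [0.999, -0.04, 0.002], [0.002, 0.001, -1.0]]
force: [0.6, 1.6, 1.2]
opening: 0.242
```

```bash
python3 - <<'E'
from h import *
goal(along(.26),.060)
cv2.imwrite('pics/w7.png',bot.capture('wrist'))
print(bot.read_state()['moment'])
E
```

```text
t 13.5 pos [0.4943 0.0381 0.0565] F [0.6266 1.5823 1.1543] op 0.242
shares [ 0.6628 -0.0066 -0.0163  0.0007 -0.0011 -0.0025]
[ 0.0452 -0.2458  0.0113]
```

View pics/w7.png

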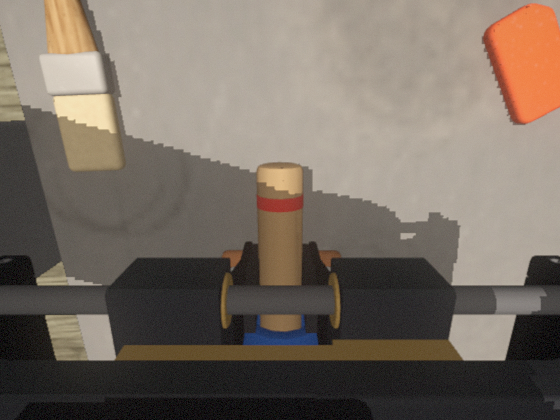

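Request:
{"api": "carry_out", "payload": {"targets": [[0.02,0,-0.008,0,0,0],[0.05,0,-0.014,0,0,0],[0.1,0,-0.016,0,0,0],[0.16,-0.001,-0.016,0,0,0],[0.22,-0.002,-0.016,0,0,0],[0.28,-0.003,-0.016,0,0,0],[0.34,-0.004,-0.016,0,0,0],[0.4,-0.004,-0.016,0,0,0],[0.46,-0.005,-0.016,0,0,0],[0.52,-0.005,-0.016,0,0,0],[0.58,-0.006,-0.016,0,0,0],[0.64,-0.006,-0.016,0,0,0],[0.7,-0.007,-0.016,0,0,0],[0.75,-0.007,-0.016,0,0,0],[0.79,-0.007,-0.016,0,0,0],[0.8,-0.007,-0.016,0,0,0],[0.8,-0.007,-0.016,0,0,0]]}}

```text
time_s: 15.68
position: [0.4994, 0.198, 0.06]
tcp_rot: [[0.04, 0.999, 0.001], [0.999, -0.04, 0.002], [0.002, 0.001, -1.0]]
force: [1.0, 0.3, -1.1]
opening: 0.239
```

```bash
python3 - <<'E'
from h import *
cv2.imwrite('pics/s8.png',cv2.resize(bot.capture('scene')[120:270,180:380],None,fx=4,fy=4))
cv2.imwrite('pics/t8.png',cv2.resize(bot.capture('top')[180:280,200:400],None,fx=4,fy=4))
goal(along(.28),.14)
print(bot.read_state()['moment'])
E
```

```text
t 15.775 pos [0.4993 0.1978 0.06  ] F [-0.3239  0.7502 -0.5432] op 0.239
shares [-0.0352  0.0007 -0.4003  0.0005 -0.001  -0.0027]
[ 0.0212 -0.0819  0.0002]
```

View pics/s8.png

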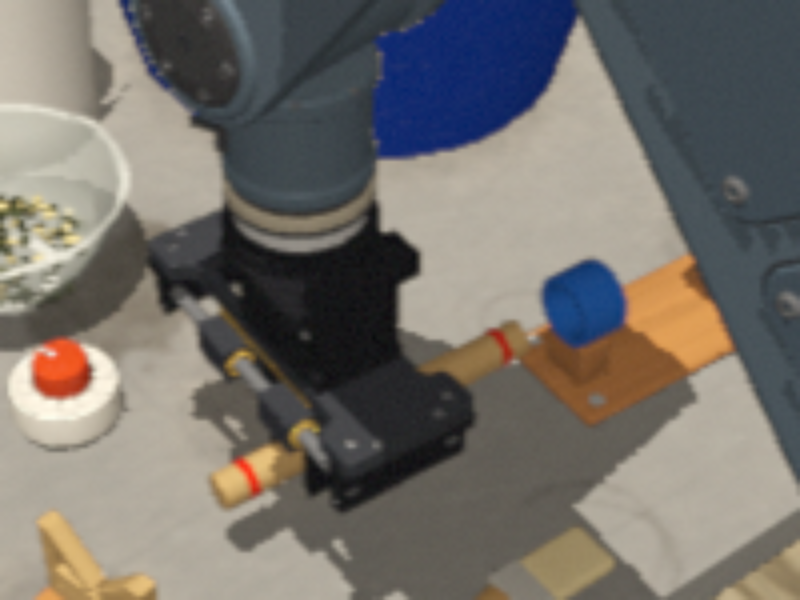

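View pics/t8.png

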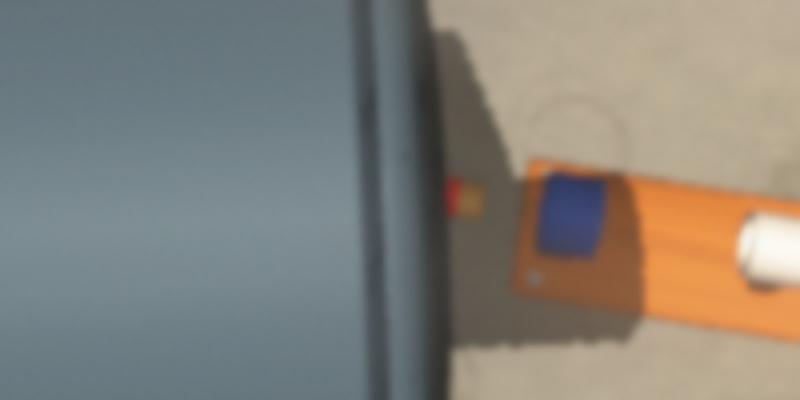

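```bash
cat >> h.py <<'E'
def vplane(n,uv,p0,ax,st=None):
    # ray hit with vertical plane containing p0(xy), dir ax
    a=ray(n,[uv],0.3,st)[0];b=ray(n,[uv],0.,st)[0];nrm=np.array([ax[1],-ax[0]])
    ta=(a[:2]-p0)@nrm;tb=(b[:2]-p0)@nrm
    return a+(b-a)*ta/(ta-tb)
E
python3 - <<'E'
from h import *
s=bot.read_state();p=s['position'][:2];ax=s['tcp_rot'][:2,0]
for c in [(520,335),(503,346),(225,490),(247,475)]:
  P=vplane('scene',np.array(c)/4+[180,120],p,ax);print(P,(P[:2]-p)@ax*1e3)
print(ray('top',[(484/4+200,200/4+180)],.06)); P=ray('top',[(484/4+200,200/4+180)],.06)[0];print((P[:2]-p)@ax)
E
```

```text
[0.4935 0.0542 0.0617] -143.71691624132424
[0.494  0.0661 0.0596] -131.74902998206122
[0.5014 0.2486 0.0551] 50.87581382713196
[0.5009 0.235  0.0582] 37.260638681584645
[[0.4952 0.0515 0.06  ]]
-0.14627052327486126
```

```bash
python3 - <<'E'
from h import *
goal(SEAT+CAX*.043,.14,CAX)
E
```

```text
t 15.775 pos [0.4993 0.1978 0.06  ] F [-0.3239  0.7502 -0.5432] op 0.239
shares [ 1.236  -0.1919 -0.3984  0.0007 -0.0009 -0.1829]
```

Request:
{"api": "carry_out", "payload": {"targets": [[0,0,-0.04,0,0,0],[0,0,-0.12,0,0,0],[0,0,-0.22,0,0,0],[0.02,0,-0.32,0,0,0],[0.08,-0.01,-0.38,0,0,-0.02],[0.16,-0.02,-0.4,0,0,-0.04],[0.26,-0.04,-0.4,0,0,-0.06],[0.36,-0.05,-0.4,0,0,-0.08],[0.46,-0.07,-0.4,0,0,-0.1],[0.56,-0.08,-0.4,0,0,-0.12],[0.66,-0.1,-0.4,0,0,-0.14],[0.76,-0.12,-0.4,0,0,-0.16],[0.86,-0.14,-0.4,0,0,-0.18],[0.94,-0.155,-0.4,0,0,-0.183],[1,-0.16,-0.4,0,0,-0.183],[1,-0.16,-0.4,0,0,-0.183]]}}

```text
time_s: 17.77
position: [0.4755, 0.3996, 0.1402]
tcp_rot: [[-0.245, 0.969, 0.001], [0.969, 0.245, 0.002], [0.001, 0.002, -1.0]]
force: [0.3, -0.8, -0.2]
opening: 0.239
```

```bash
python3 - <<'E'
from h import *
st=bot.read_state()
cv2.imwrite('pics/s9.png',cv2.resize(bot.capture('scene')[190:360,80:280],None,fx=4,fy=3.5))
cv2.imwrite('pics/w9.png',bot.capture('wrist'))
goal(SEAT+CAX*.043,.14,CAX)
E
```

```text
t 17.875 pos [0.4755 0.3984 0.1401] F [-0.2877  0.006  -0.8709] op 0.243
shares [ 0.2373  0.0367  0.001   0.0005 -0.0005  0.0001]
```

View pics/s9.png

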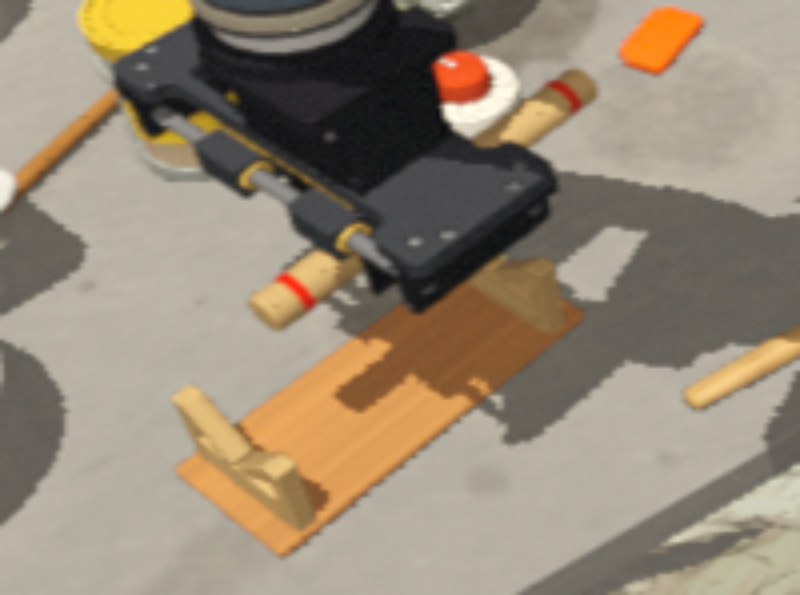

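View pics/w9.png

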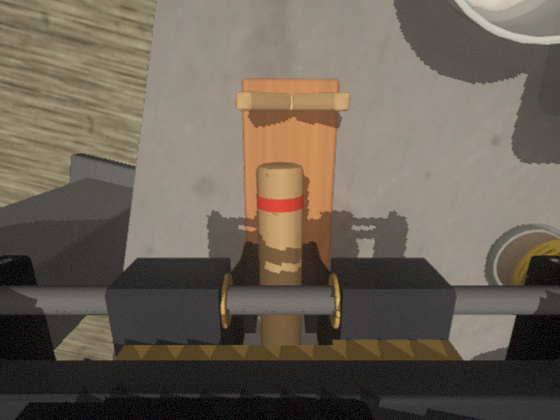

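```bash
python3 - <<'E'
from h import *
im=cv2.imread('pics/w9.png');cv2.imwrite('pics/w9c.png',cv2.resize(im[65:215,220:370],None,fx=4,fy=4,interpolation=cv2.INTER_CUBIC))
s=bot.read_state();p=s['position'][:2];ax=s['tcp_rot'][:2,0]
for c in [(580,87),(565,97),(270,312),(297,292)]:
  P=vplane('scene',np.array(c)/[4,3.5]+[80,190],p,ax);print(P,(P[:2]-p)@ax*1e3)
E
```

```text
[0.5093 0.2639 0.1407] -138.63961130972658
[0.5068 0.274  0.141 ] -128.21690715230906
[0.4625 0.4498 0.1353] 52.970798936400534
[0.4662 0.4353 0.136 ] 38.10725594852308
```

View pics/w9c.png

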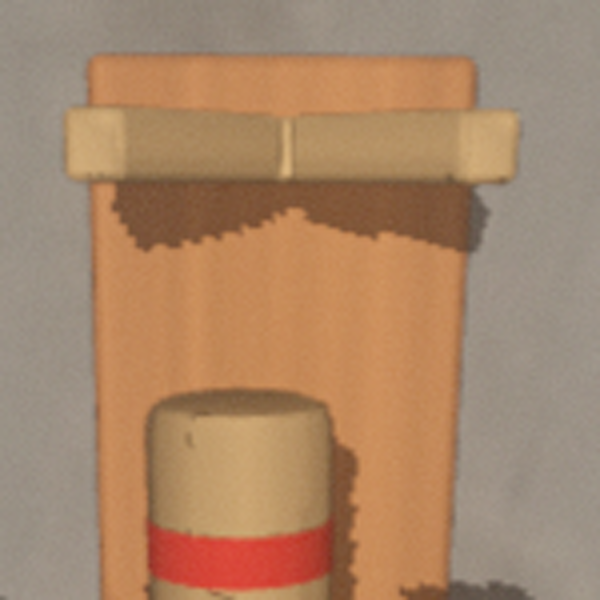

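```bash
python3 - <<'E'
from h import *
f=lambda u,v:(u/4+220-.375,v/4+65-.375)
N=np.array([CAX[1],-CAX[0]])
def show(n,p,z):
  P=ray('wrist',[f(*p)],z)[0];q=P[:2]-SEAT;print(n,P,'along %.1f lat %.1f'%(1e3*q@CAX,1e3*q@N))
show('Vtop L far',(67,108),.065);show('VtopL near',(67,178),.065);show('VtopR far',(519,111),.065);show('VtopR near',(517,181),.065)
show('notch',(287,150),.0364)
show('footL far',(91,60),.008);show('footR far',(473,60),.008);show('footL near',(103,560),.008);show('footR near',(449,560),.008)
show('pin tip',(240,393),.136);show('pin band',(240,540),.149)
E
```

```text
Vtop L far [0.4259 0.4803 0.065 ] along 87.1 lat -35.4
VtopL near [0.4282 0.4697 0.065 ] along 76.3 lat -35.8
VtopR far [0.4967 0.4976 0.065 ] along 86.6 lat 37.5
VtopR near [0.4997 0.4872 0.065 ] along 75.8 lat 37.8
notch [0.4628 0.4836 0.0364] along 81.3 lat 1.1
footL far [0.421  0.4914 0.008 ] along 99.1 lat -37.5
footR far [0.4955 0.5102 0.008 ] along 99.1 lat 39.3
footL near [0.4456 0.3895 0.008 ] along -5.8 lat -38.4
footR near [0.5212 0.4085 0.008 ] along -5.8 lat 39.4
pin tip [0.4615 0.4534 0.136 ] along 52.3 lat -7.5
pin band [0.4649 0.4398 0.149 ] along 38.3 lat -7.5
```

Request:
{"api": "carry_out", "payload": {"targets": [[0.05,0.01,0,0,0,0],[0.12,0.02,0,0,0,0],[0.19,0.03,0,0,0,0],[0.23,0.041,0,0,0,0],[0.237,0.041,0.03,0,0,0],[0.237,0.041,0.1,0,0,0],[0.237,0.041,0.18,0,0,0],[0.237,0.041,0.26,0,0,0],[0.237,0.041,0.33,0,0,0],[0.237,0.041,0.37,0,0,0],[0.237,0.041,0.39,0,0,0],[0.237,0.041,0.4,0,0,0],[0.237,0.041,0.4,0,0,0]]}}

```text
time_s: 19.5
position: [0.4721, 0.4466, 0.0605]
tcp_rot: [[-0.244, 0.97, 0.001], [0.97, 0.244, 0.001], [0.001, 0.002, -1.0]]
force: [-1.4, -0.1, -1.5]
opening: 0.247
```

```bash
python3 - <<'E'
from h import *
st=bot.read_state()
im=bot.capture('scene');cv2.imwrite('pics/s10.png',im);cv2.imwrite('pics/s10c.png',cv2.resize(im[230:360,100:250],None,fx=5,fy=4.5))
cv2.imwrite('pics/w10.png',bot.capture('wrist'))
goal(SEAT+CAX*.043,.054,CAX);print(st['moment'])
E
```

```text
t 19.6 pos [0.4722 0.4467 0.0607] F [ 0.2067 -0.3914 -0.2842] op 0.244
shares [-0.0011 -0.0062  0.0336  0.0011 -0.0007  0.0001]
[ 0.0304 -0.0967 -0.0182]
```

View pics/s10c.png

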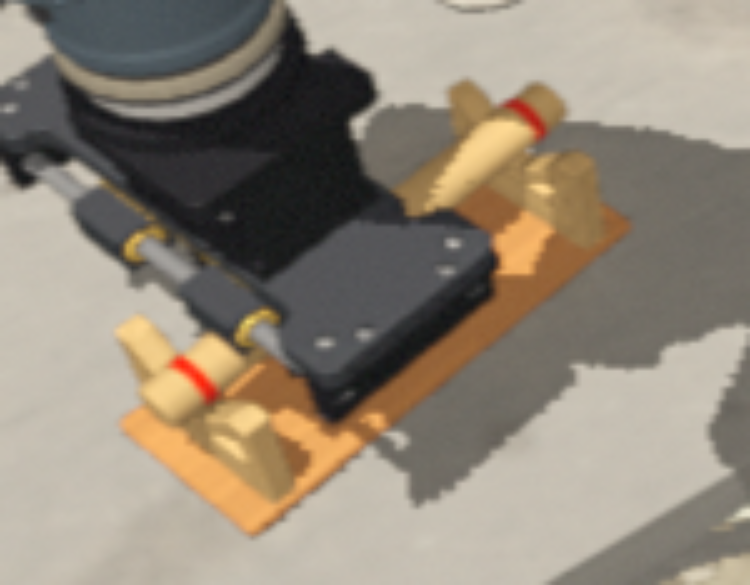

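View pics/w10.png

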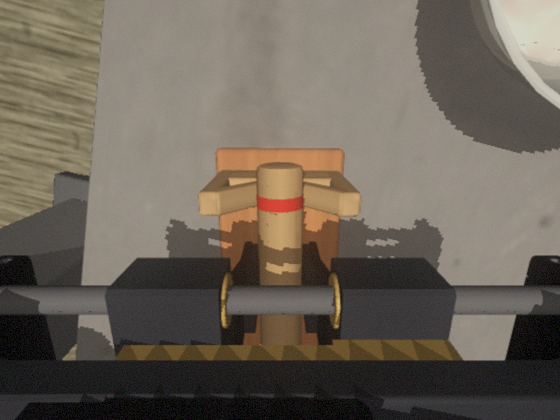

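Request:
{"api": "carry_out", "payload": {"targets": [[0,-0.002,0.006,0,0,0],[0,-0.002,0.012,0,0,0],[0,-0.002,0.018,0,0,0],[0,-0.002,0.022,0,0,0],[0,-0.002,0.022,0,0,0]]}}

```text
time_s: 20.23
position: [0.4717, 0.4465, 0.0562]
tcp_rot: [[-0.244, 0.97, 0.001], [0.97, 0.244, 0.001], [0.001, 0.002, -1.0]]
force: [0.1, -0.2, -1.2]
opening: 0.244
```

```bash
python3 - <<'E'
from h import *
st=bot.read_state()
im=bot.capture('scene');cv2.imwrite('pics/s11c.png',cv2.resize(im[230:360,100:250],None,fx=5,fy=4.5))
goal(SEAT+CAX*.043,.054,CAX);print(st['moment'])
for c in [(547,105),(527,120),(170,398),(195,380)]:
  P=vplane('scene',np.array(c)/[5,4.5]+[100,230],st['position'][:2],CAX);print(P,(P[:2]-SEAT)@CAX*1e3)
E
```

```text
t 20.275 pos [0.4718 0.4466 0.0562] F [ 0.22    0.0419 -0.8887] op 0.246
shares [-0.0009 -0.0041  0.0111  0.001  -0.0007  0.0001]
[ 0.071  -0.1619  0.011 ]
[0.506  0.3102 0.06  ] -97.46274418954809
[0.5033 0.3211 0.0601] -86.20047351300427
[0.4598 0.4938 0.0566] 91.93430070544849
[0.4625 0.4832 0.056 ] 80.97917004373912
```

View pics/s11c.png

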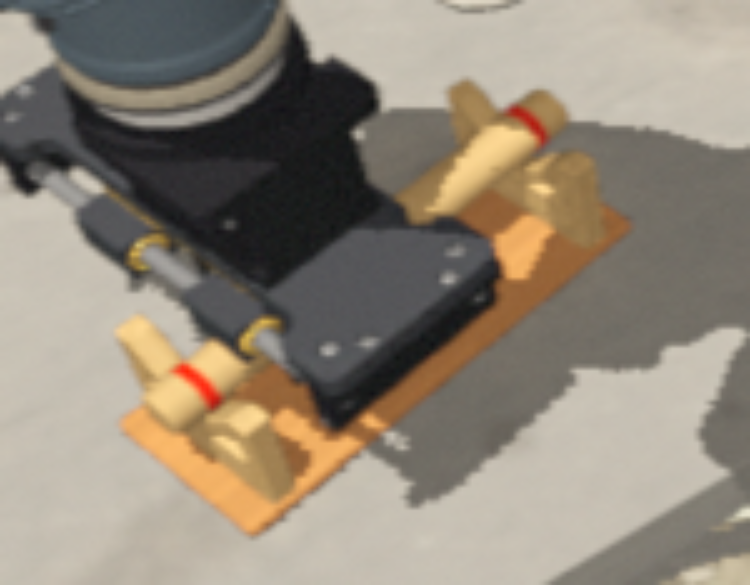

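Request:
{"api": "carry_out", "payload": {"targets": [[0,-0.002,0.004,0,0,0],[0,-0.002,0.008,0,0,0],[0,-0.002,0.011,0,0,0],[0,-0.002,0.011,0,0,0]]}}

```text
time_s: 20.78
position: [0.4719, 0.4467, 0.0546]
tcp_rot: [[-0.244, 0.97, 0.003], [0.97, 0.244, 0.002], [0.002, 0.003, -1.0]]
force: [0.3, -1.2, 3.1]
opening: 0.243
```

Request:
{"api": "carry_out", "payload": {"targets": [[0,0,0.001,0,0.005,0],[0,0,0.002,0,0.01,0],[0,0,0.003,0,0.015,0],[0,0,0.004,0,0.016,0],[0,0,0.004,0,0.016,0]]}}

```text
time_s: 21.4
position: [0.4719, 0.4467, 0.0546]
tcp_rot: [[-0.244, 0.97, -0.004], [0.969, 0.244, 0.027], [0.027, 0.003, -1.0]]
force: [-0.7, -0.6, 6.0]
opening: 0.238
```

```bash
python3 - <<'E'
from h import *
st=bot.read_state()
im=bot.capture('scene');cv2.imwrite('pics/s12c.png',cv2.resize(im[230:360,100:250],None,fx=5,fy=4.5))
goal(SEAT+CAX*.043,.054,CAX);print(st['moment'])
E
```

```text
t 21.45 pos [0.4719 0.4467 0.0546] F [-1.3683 -1.323   6.4336] op 0.24
shares [-0.0013 -0.0049  0.0027  0.002  -0.0172 -0.    ]
[-0.1792 -0.0138 -0.073 ]
```

View pics/s12c.png

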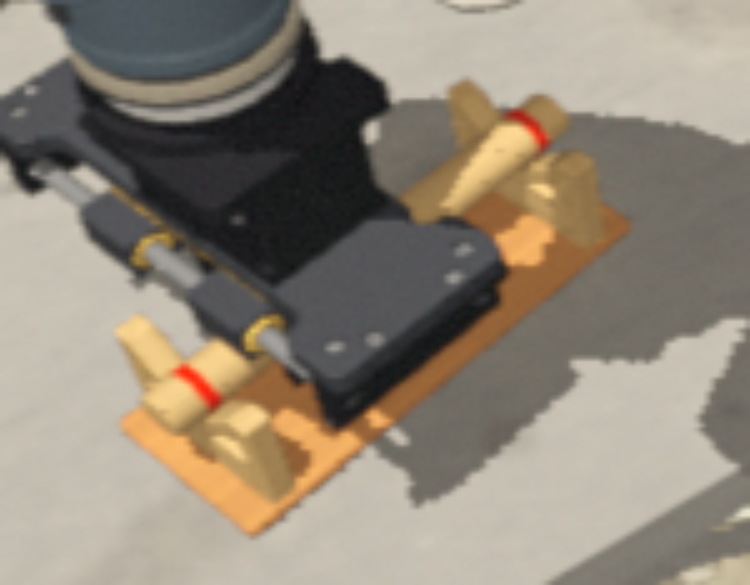

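Request:
{"api": "carry_out", "payload": {"targets": [[0,0,0,0,0,0],[0,0,0,0,0,0],[0,0,0,0,0,0],[0,0,0,0,0,0]], "jaw": 0.2}}

```text
time_s: 21.95
position: [0.4717, 0.4466, 0.0542]
tcp_rot: [[-0.244, 0.97, -0.004], [0.969, 0.244, 0.027], [0.027, 0.003, -1.0]]
force: [-0.1, -0.2, -0.3]
opening: 0.57
```

Request:
{"api": "carry_out", "payload": {"targets": [[0,0,-0.05,0,0,0],[0,0,-0.15,0,0,0],[0,0,-0.27,0,0,0],[0,0,-0.4,0,0,0],[0,0,-0.55,0,0,0],[-0.1,0,-0.65,0,0,0],[-0.25,0,-0.7,0,0,0],[-0.4,0,-0.7,0,0,0],[-0.55,0,-0.7,0,0,0],[-0.7,0,-0.7,0,0,0],[-0.8,0,-0.7,0,0,0],[-0.8,0,-0.7,0,0,0]]}}

```text
time_s: 23.45
position: [0.5117, 0.2862, 0.1902]
tcp_rot: [[-0.241, 0.97, -0.004], [0.97, 0.241, 0.027], [0.027, 0.003, -1.0]]
force: [-0.9, -0.5, 0.6]
opening: 0.597
```

```bash
python3 - <<'E'
from h import *
goal(SEAT,.2,CAX)
im=bot.capture('scene');cv2.imwrite('pics/s13c.png',cv2.resize(im[230:360,100:250],None,fx=5,fy=4.5))
im=bot.capture('wrist');cv2.imwrite('pics/w13.png',im)
E
```

```text
t 23.45 pos [0.5117 0.2862 0.1902] F [-0.9349 -0.5215  0.6352] op 0.597
shares [ 0.6117 -0.0039 -0.0326  0.0017 -0.0171 -0.0018]
```

View pics/s13c.png

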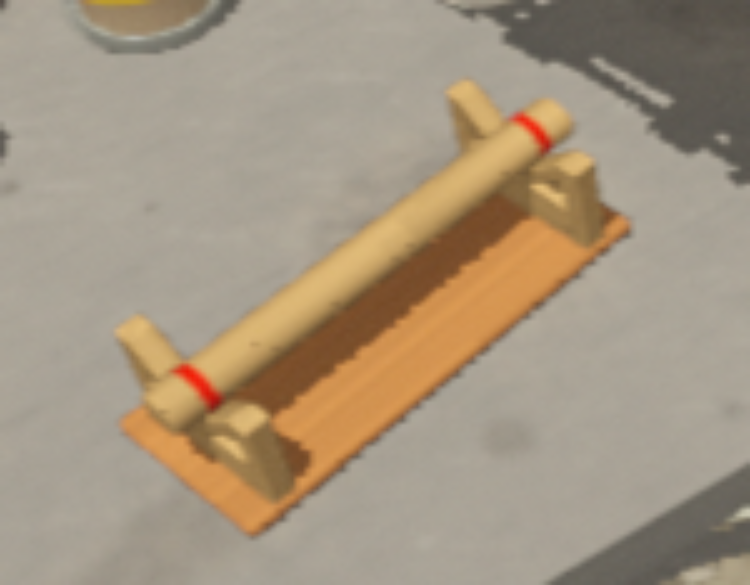

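View pics/w13.png

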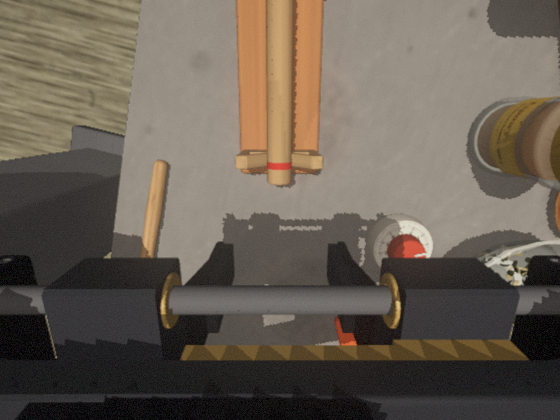

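```bash
python3 - <<'E'
from h import *
S2=SEAT+np.array([CAX[1],-CAX[0]])*.0009
f=lambda c:np.array(c)/[5,4.5]+[100,230]-.4
for n,c in [('rear band top',(526,122)),('rear band bot',(543,148)),('front band top',(183,370)),('front band bot',(212,402)),('rear end',(555,112)),('front end',(163,408))]:
  P=vplane('scene',f(c),S2,CAX);print(n,P,'%.1f'%((P[:2]-SEAT)@CAX*1e3))
for n,c in [('V fL',(136,330)),('V fR',(247,418)),('V rL',(466,92)),('V rR',(577,163))]:
  P=ray('scene',[f(c)],.065)[0];print(n,P,'%.1f'%((P[:2]-SEAT)@CAX*1e3))
im=cv2.imread('pics/w13.png');cv2.imwrite('pics/w13c.png',cv2.resize(im[130:210,210:350],None,fx=5,fy=5,interpolation=cv2.INTER_CUBIC))
im=bot.capture('top');cv2.imwrite('pics/t13.png',cv2.resize(im[150:290,80:280],None,fx=4,fy=4,interpolation=cv2.INTER_CUBIC))
E
```

```text
rear band top [0.5031 0.3225 0.0612] -84.8
rear band bot [0.5046 0.3165 0.0365] -90.9
front band top [0.4619 0.486  0.0682] 83.9
front band bot [0.4631 0.4811 0.0378] 78.8
rear end [0.5068 0.3076 0.0536] -100.2
front end [0.4589 0.4979 0.0557] 96.0
V fL [0.4916 0.4917 0.065 ] 82.1
V fR [0.4308 0.4768 0.065 ] 82.5
V rL [0.5295 0.3344 0.065 ] -79.7
V rR [0.4685 0.3193 0.065 ] -79.5
```

View pics/w13c.png

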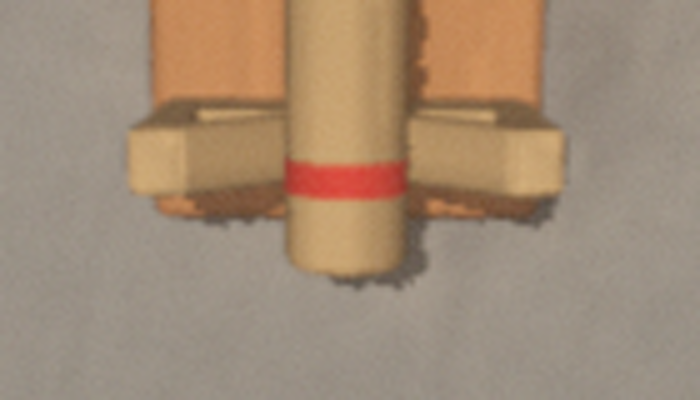

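View pics/t13.png

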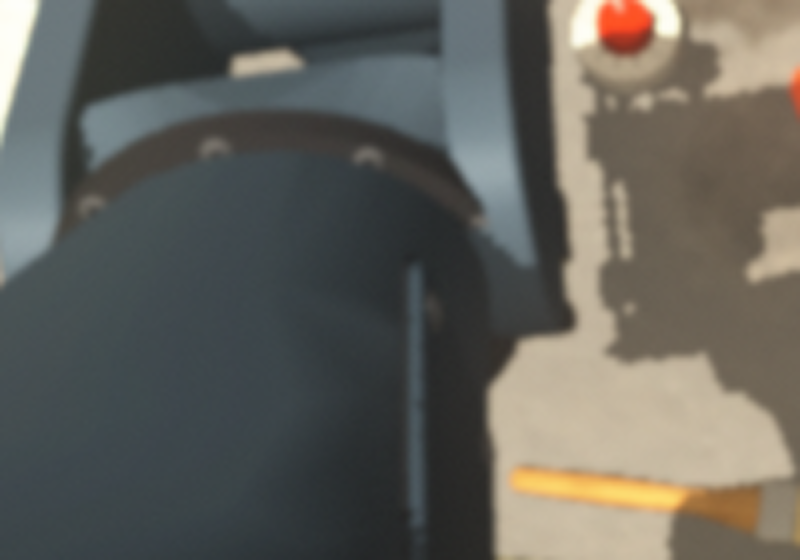

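```bash
python3 - <<'E'
from h import *
f=lambda u,v:(u/5+210-.4,v/5+130-.4)
for n,p,z in [('V near',(155,193),.065),('V near R',(540,193),.065),('V far',(155,128),.065),('band ctr',(346,180),.063),('end',(346,275),.055),('foot end',(230,216),.008)]:
  P=ray('wrist',[f(*p)],z)[0];print(n,P,'%.1f'%((P[:2]-SEAT)@CAX*1e3))
E
```

```text
V near [0.4702 0.3153 0.065 ] -83.7
V near R [0.5337 0.3313 0.065 ] -83.7
V far [0.4679 0.326  0.065 ] -72.8
band ctr [0.5012 0.3251 0.063 ] -81.8
end [0.5056 0.3075 0.055 ] -99.9
foot end [0.4816 0.3045 0.008 ] -97.0
```

Request:
{"api": "carry_out", "payload": {"targets": [[-0.15,0,0,0,-0.005,0],[-0.3,0,0,0,-0.01,0],[-0.45,0,0,0,-0.017,0],[-0.6,0,0,0,-0.017,0],[-0.75,0,0,0,-0.017,0],[-0.9,0,0,0,-0.017,0],[-0.9,0,0,0,-0.017,0]]}}

```text
time_s: 24.48
position: [0.5558, 0.1134, 0.1851]
tcp_rot: [[-0.243, 0.97, 0.003], [0.97, 0.243, 0.001], [0.001, 0.003, -1.0]]
force: [-0.2, 0.2, -1.0]
opening: 0.599
```

```bash
python3 - <<'E'
from h import *
im=bot.capture('top');cv2.imwrite('pics/t14.png',cv2.resize(im[180:260,100:240],None,fx=5.7,fy=5.7,interpolation=cv2.INTER_CUBIC))
cv2.imwrite('pics/w14.png',bot.capture('wrist'))
E
```

```text
(no output)
```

View pics/t14.png

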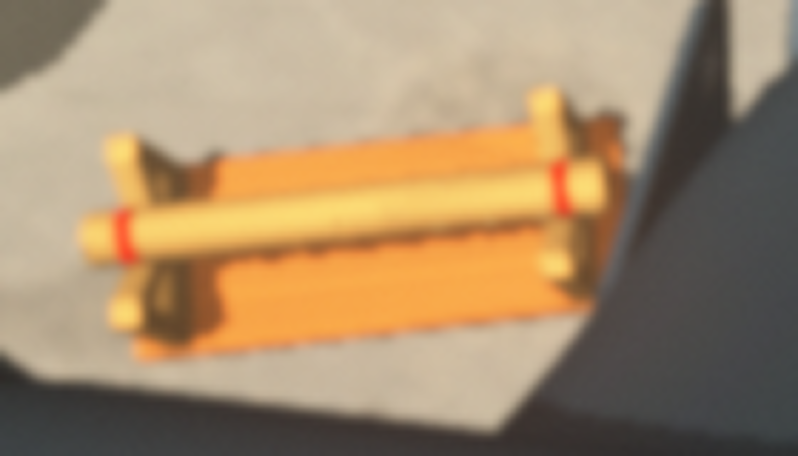

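View pics/w14.png

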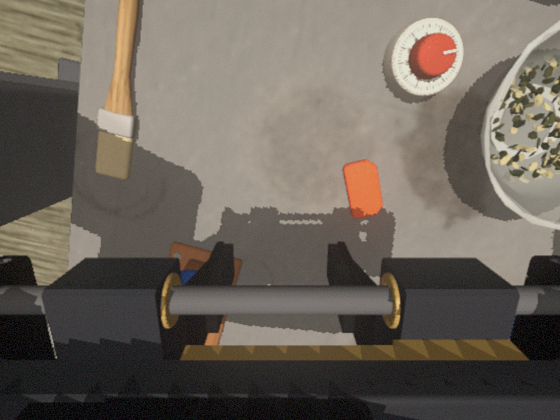

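```bash
python3 - <<'E'
from h import *
f=lambda u,v:(u/5.7+100-.41,v/5.7+180-.41)
for n,p,z in [('VfL',(122,152),.065),('VfR',(125,312),.065),('VrL',(546,103),.065),('VrR',(557,264),.065),('fband',(124,237),.062),('rband',(560,188),.062),('fend',(80,240),.055),('rend',(606,185),.055)]:
  P=ray('top',[f(*p)],z)[0];print(n,P,'%.1f'%((P[:2]-SEAT)@CAX*1e3))
E
```

```text
VfL [0.491 0.489 0.065] 79.6
VfR [0.4305 0.4744 0.065 ] 80.2
VrL [0.5307 0.3319 0.065 ] -82.4
VrR [0.4692 0.3167 0.065 ] -82.1
fband [0.4591 0.4823 0.062 ] 80.9
rband [0.499  0.3215 0.062 ] -84.8
fend [0.4569 0.5018 0.055 ] 100.4
rend [0.5038 0.3058 0.055 ] -101.1
```

```bash
python3 - <<'E'
from h import *
goal(SEAT+CAX*.0,.17,CAX)
E
```

```text
t 24.575 pos [0.5549 0.1149 0.185 ] F [0.0827 1.1223 0.4303] op 0.6
shares [ 1.4936 -0.0019  0.0772  0.0016 -0.0009  0.0005]
```

Request:
{"api": "carry_out", "payload": {"targets": [[0.15,0,0.02,0,0,0],[0.3,0,0.04,0,0,0],[0.45,0,0.06,0,0,0],[0.58,0,0.077,0,0,0],[0.66,0,0.077,0,0,0],[0.69,0,0.077,0,0,0],[0.69,0,0.077,0,0,0]]}}

```text
time_s: 25.45
position: [0.5212, 0.249, 0.17]
tcp_rot: [[-0.246, 0.969, 0.003], [0.969, 0.246, 0.002], [0.001, 0.003, -1.0]]
force: [-0.4, -0.7, 0.3]
opening: 0.602
```

```bash
python3 - <<'E'
from h import *
print(bot.read_state()['position'],bot.read_state()['tcp_rot'])
im=bot.capture('wrist');cv2.imwrite('pics/w15.png',im);cv2.imwrite('pics/w15c.png',cv2.resize(im[50:180,200:360],None,fx=5,fy=4.6,interpolation=cv2.INTER_CUBIC))
goal(SEAT+CAX*.0,.17,CAX)
E
```

```text
[0.5212 0.249  0.17  ] [[-0.2456  0.9694  0.0025]
 [ 0.9694  0.2456  0.0018]
 [ 0.0011  0.0029 -1.    ]]
t 25.5 pos [0.5214 0.2485 0.17  ] F [0.4542 0.0578 0.3762] op 0.603
shares [ 0.8051 -0.0025  0.0008  0.0019 -0.0007  0.0005]
```

View pics/w15c.png

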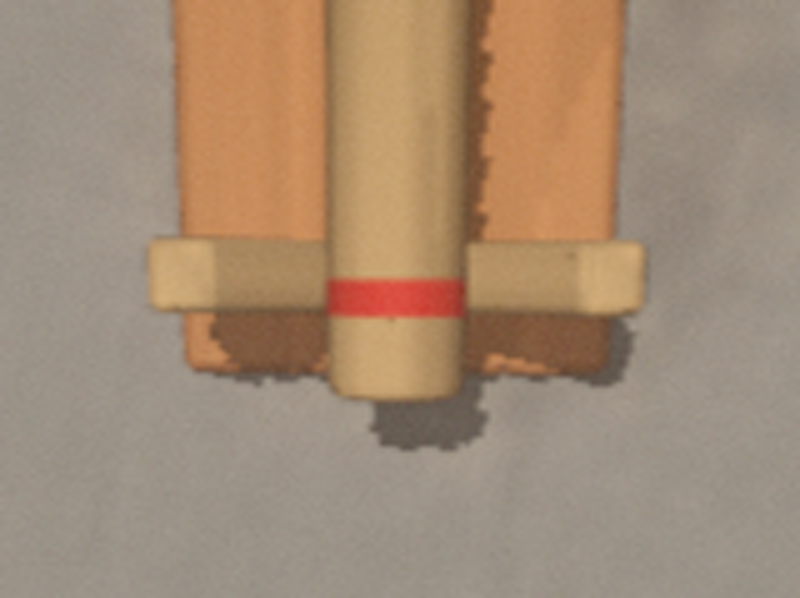

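Request:
{"api": "carry_out", "payload": {"targets": [[0.1,0,0,0,0,0],[0.25,0,0,0,0,0],[0.4,0,0,0,0,0],[0.55,0,0,0,0,0],[0.68,0.001,0,0,0,0],[0.77,0.001,0,0,0,0],[0.8,0.002,0,0,0,0],[0.8,0.002,0,0,0,0]]}}

```text
time_s: 26.5
position: [0.4826, 0.4036, 0.1701]
tcp_rot: [[-0.245, 0.97, 0.003], [0.97, 0.245, 0.001], [0.001, 0.003, -1.0]]
force: [0.2, -0.1, -0.6]
opening: 0.602
```

```bash
python3 - <<'E'
from h import *
im=bot.capture('wrist');cv2.imwrite('pics/w16c.png',cv2.resize(im[50:180,200:360],None,fx=5,fy=4.6,interpolation=cv2.INTER_CUBIC))
goal(SEAT+CAX*.0+np.array([CAX[1],-CAX[0]])*.0009,.054,CAX)
E
```

```text
t 26.55 pos [0.4827 0.4032 0.1701] F [ 0.4347 -0.649   0.2484] op 0.598
shares [ 0.0074 -0.0012  0.5803  0.0016 -0.0003  0.0003]
```

View pics/w16c.png

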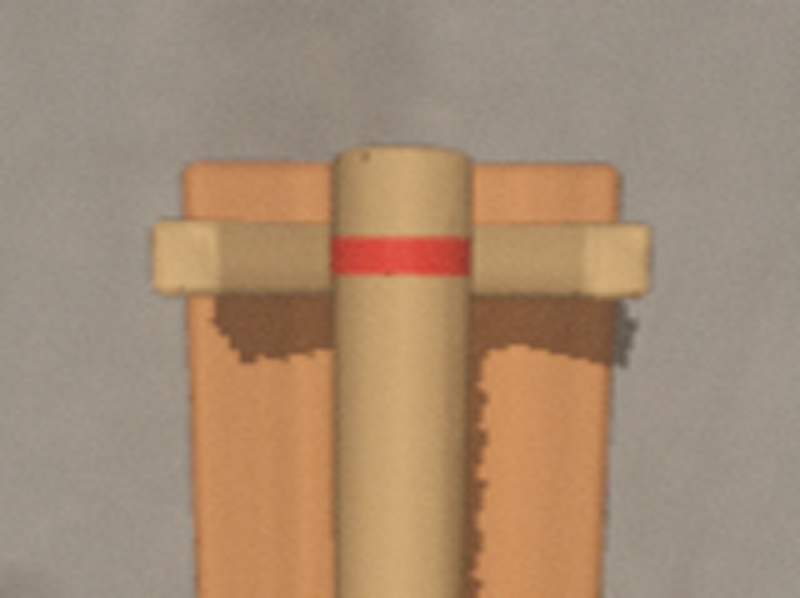

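```bash
python3 - <<'E'
from rig import bot
print(bot.read_state()['time_s'],bot.read_state()['force'],bot.hand_in())
E
```

```text
the job is handed in; nothing more can be done
26.55 [ 0.43470016 -0.6490392   0.24839814] None
```

I drew the pin out of the tube in three short pulls with fresh grips. I then took it on the far side of the blue collar and pulled it right through. It now lies across both V-rests of the cradle, released, and I handed the job in at 26.6 s.

- **Final checks:** The overhead wrist views show the pin seated in both notches, sticking out about 12 mm at one end and 15 mm at the other. That puts it about 1.5 mm off centre, and I left it there. The gripper is clear of it, about 10 cm above.
- **Contact:** The highest contact force I read was about 6 N, when setting the pin down. I never moved near the brush, scraper or timer and saw no contact with them, but I did not measure their final positions.
- **Disagreement:** The camera views did not agree exactly on the centring. The scene view suggested 3.5–4.5 mm off, the top view under 1 mm. I trusted the two wrist views, taken from almost directly over each end.

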